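# Shut the vent buttons of the three canisters

### The arm

A 6-joint arm with a two-finger parallel gripper is mounted at the origin on the work surface. World frame = base frame: x ahead of the robot, y to its left, z up, the work surface at z = 0. Lengths are in m, angles in rad, forces in N, time in s.
With the tool pointing down it reaches from about 0.35 to 0.775 m from the base axis. Payload 7.3 kg.
Tool frame: the origin (TCP) lies between the finger pads; the fingertips stand 17 mm ahead of it and the grasp point (between the pads) lies 2 mm behind it (arm.tip_reach is the z of the fingertips in the tool frame, in m); z points along the fingers, y is the line along which they close (so a half turn about z gives the same grasp; the last joint's range is limited). The gripper opens to 92 mm and grips with 3 to 60 N. Pads are 19 mm wide; open, the fingers measure 130 mm over their backs; the gripper's body (75 mm by 190 mm) begins 47 mm behind the grasp point.
Start: joints at [-1.478, 0.342, 1.524, -0, 1.275, -0.146], TCP at [0.124, -0.51, 0.244] pointing down, gripper open.
Joint ranges: [-2.53, 2.53], [-0.77, 2.02], [0.04, 2.7], [-1, 4.14], [0.28, 2.66], [-3.11, 3.11]. Speed limits (rad/s): [2.57, 2.57, 3.14, 3.14, 3.14, 3.14].

### API

Orientations are given as a rotation vector (axis times angle).
In Python, from rig import arm gives the robot as it stands.
- The arm moves only by the tool apply_moves, never from a script. Its argument "series" is a list of rows, each a list of 6 numbers: the shift along the tool's x, y, z in mm, then the turn, a rotation vector about the tool's x, y, z in rad. A call has 1 to 8 rows; each row shifts and turns the commanded pose from where the row before left it, along the tool's axes as they then stand; what a row does not reach is not made up. A row lasts 1/8 s, in which the tool goes at most 62.5 mm and 10.7 degrees, less where a joint would pass 70% of its speed; a pose out of reach is approached as far as the arm can. A call is refused whole if a number of a shift passes 62.5 or a number of a turn 0.188, either way. A call with a gripper value outside its range is refused whole. "gripper" is the opening, from -1 (shut) to 1 (fully open), set as the call begins (left out, the last holds). The fingers move at their own pace and stop on an object; the grip force is fixed at half the most. Time passes only in rows, so rows that do not move let the fingers close. It gives the time, the measured TCP pose, the force, the opening and the grip force at its end, in the units of the state.
- arm.observe(): the state, without advancing time (a new reading comes with each control period).
- arm.read_camera(name): name is "scene" or "top" or "wrist"; returns the picture (384x512x3 uint8, blue, green, red); there is no depth.
- arm.camera_info(name): a dict with "intrinsics" (3x3 intrinsics, pixels), "R" (3x3) and "t" (3): a world point X has camera coordinates R X + t; the wrist camera has in their place "T_tool_cam" (4x4, takes a point from camera to tool coordinates, whose origin is the TCP and whose axes are the flange's). Camera axes: x right, y down, z forward; pixel columns grow to the right and rows downward; lengths in m; the calibration is good to about 2 mm. A picture is of the moment at which its call begins: read the wrist's pose just before it. camera_info takes no time and is no camera call.
- arm.job_done(): hands the job in; it is judged then, once.
The state is a dict: "time": time; "joints": joint angles; "qvel": joint speeds; "joint_torque": joint torques, N m; "tool_pos": TCP position; "tool_rot": TCP orientation; "contact_force": force on the tool from outside, world axes, zero at the start; "wrist_torque": the same for the moment, N m; "grip_width": finger opening in m; "grip_force": force on a finger pad.
Only numpy, scipy, OpenCV 4.12 (cv2) and the standard library are available. Lean on these libraries where they do the work, as an engineer would, in place of code of your own. Each camera call takes 0.05 s, during which the arm holds its last target. There are 200 camera calls.

### The job

Shut the vents of the three stoneware canisters: with a fingertip, press the steel button on each lid fully down, lightly, first on the tall canister, then the middle one, then the short one. The buttons stay down. Leave the canisters standing where they are, do not lift or shove them, and leave everything else on the worktop alone.

Things in the scene. Friction and masses are not known exactly. Their poses are not given: they have to be found in the camera images.
- tall_canister: The tall one of three loose stoneware canisters of one make, told apart by height: round, 72 mm across, upper part white, lower part raw tan, wooden lid 68 mm across whose top is 155 mm above the canister's underside; a steel vent button stands up from the lid's centre. Origin at the centre of the underside, z up. Stands free on the worktop, 0.3 to 1.0 kg.
- tall_button_top (a point): Centre of the flat top face of the tall canister's vent button: a steel disc 34 mm across on the canister's axis. Open, it stands 15 mm above the lid (170 mm above the worktop); fully down it still stands 5 mm proud. The face is cushioned: it gives about 0.3 mm per newton, 4 mm at most, and springs back when let go. The point moves with the face.
- tall_button (a joint): How far the tall canister's vent button is pushed down, in m: about 0 open, 0.010 at its stop, shut from 0.0065. It slides stiffly (about 2.5 N, a little more when pushed fast), and stays where it is left; there is no spring.
- middle_canister: The middle one of three loose stoneware canisters of one make, told apart by height: round, 72 mm across, upper part white, lower part raw tan, wooden lid 68 mm across whose top is 118 mm above the canister's underside; a steel vent button stands up from the lid's centre. Origin at the centre of the underside, z up. Stands free on the worktop, 0.3 to 1.0 kg.
- middle_button_top (a point): Centre of the flat top face of the middle canister's vent button: a steel disc 34 mm across on the canister's axis. Open, it stands 15 mm above the lid (133 mm above the worktop); fully down it still stands 5 mm proud. The face is cushioned: it gives about 0.3 mm per newton, 4 mm at most, and springs back when let go. The point moves with the face.
- middle_button (a joint): How far the middle canister's vent button is pushed down, in m: about 0 open, 0.010 at its stop, shut from 0.0065. It slides stiffly (about 2.5 N, a little more when pushed fast), and stays where it is left; there is no spring.
- short_canister: The short one of three loose stoneware canisters of one make, told apart by height: round, 72 mm across, upper part white, lower part raw tan, wooden lid 68 mm across whose top is 80 mm above the canister's underside; a steel vent button stands up from the lid's centre. Origin at the centre of the underside, z up. Stands free on the worktop, 0.3 to 1.0 kg.
- short_button_top (a point): Centre of the flat top face of the short canister's vent button: a steel disc 34 mm across on the canister's axis. Open, it stands 15 mm above the lid (95 mm above the worktop); fully down it still stands 5 mm proud. The face is cushioned: it gives about 0.3 mm per newton, 4 mm at most, and springs back when let go. The point moves with the face.
- short_button (a joint): How far the short canister's vent button is pushed down, in m: about 0 open, 0.010 at its stop, shut from 0.0065. It slides stiffly (about 2.5 N, a little more when pushed fast), and stays where it is left; there is no spring.
- egg_cup: Bystander: blue egg cup, 42 mm across, 52 mm high; origin at the centre of its underside.
- spice_jar: Bystander: small amber spice jar, 38 mm across, 62 mm high; origin at the centre of its underside.
- mug: Bystander: blue mug, 80 mm across, 90 mm high, handle at its +y; origin at the centre of its underside.
- bowl: Bystander: white bowl, 124 mm across, 55 mm high; origin at the centre of its underside.
- soap_bottle: Bystander: green glass bottle of washing-up soap, 62 mm across, 130 mm high; origin at the centre of its underside.
- dish_brush: Bystander: wooden dish brush, about 220 mm long, lying flat along its x axis.

How it is judged:
On the way, in this order (a step that is already met when the one before it is completed fails the run):
1. the tall canister's vent button is pushed down (at least 6.5 mm of its 10 mm) (value of joint tall_button above 0.0065 m), for 0.2 s.
2. the middle canister's vent button is pushed down (at least 6.5 mm of its 10 mm) (value of joint middle_button above 0.0065 m), for 0.2 s.
3. the short canister's vent button is pushed down (at least 6.5 mm of its 10 mm) (value of joint short_button above 0.0065 m), for 0.2 s.
At the end, for the whole second after the job is handed in: All three buttons are down by at least 6.5 mm; every canister stands upright (within 0.08 rad) and still on the worktop, within 25 mm of where it started (value of joint each of tall_button, middle_button, short_button above 0.0065 m and distance of each of tall_canister, middle_canister, short_canister from where it was at the start of the episode below 0.025 m and angle between each of tall_canister, middle_canister, short_canister's own z axis and vertical below 0.08 rad and height (world z) of each of tall_canister, middle_canister, short_canister below 0.008 m and linear speed of each of tall_canister, middle_canister, short_canister below 0.02 m/s); the robot touches nothing.
It fails at once if a button is pushed out of order (more than 3 mm down before the taller canister's button is down) ((value of joint middle_button above 0.003 m and value of joint tall_button below 0.0065 m) or (value of joint short_button above 0.003 m and value of joint middle_button below 0.0065 m)).
It fails at once if a canister is lifted (underside more than 12 mm up) (height (world z) of any of tall_canister, middle_canister, short_canister above 0.012 m).
It fails at once if a canister is shoved more than 25 mm from its place or tipped more than 0.2 rad (distance of any of tall_canister, middle_canister, short_canister from where it was at the start of the episode above 0.025 m or angle between any of tall_canister, middle_canister, short_canister's own z axis and vertical above 0.2 rad).
It fails at once if a canister or its button is pressed harder than 30 N (contact force between the fingers and tall_canister above 30 N or contact force between the fingers and middle_canister above 30 N or contact force between the fingers and short_canister above 30 N).
It fails at once if another thing on the worktop is moved more than 25 mm (distance of any of egg_cup, spice_jar, mug, bowl, soap_bottle, dish_brush from where it was at the start of the episode above 0.025 m).
It also fails if it takes over 56 s, if anything falls off the work surface, if the arm or the gripper's body presses on something with over 40 N, if the wrist force passes 120 N, or if a joint passes its speed limit or range.

## Working session

There is one attempt and no reset: what is moved stays moved. The work goes in short steps, Python scripts to look and compute and a tool call to move; the robot and the scene stay as the last step left them, time stands still between calls to the robot, and variables do not carry over. Pictures are saved under pics/ and viewed, at most 10 in all, crops included, and the job is handed in when it is done.

Besides the shell and the picture viewer there is one more tool, called after "Call:" by a JSON object that holds its "op" and its "data". apply_moves: Moves the arm, as the interface text tells. Its arguments: {"type":"object","properties":{"series":{"type":"array","items":{"type":"array","items":{"type":"number"}}},"gripper":{"type":"number"}},"required":["series"]}

```bash
mkdir -p pics
python3 - <<'E'
from rig import arm
import cv2
o=arm.observe();print(o['time'],o['tool_pos'],o['tool_rot'],o['contact_force'],o['grip_width'],arm.tip_reach)
for n in('scene','top'):
    cv2.imwrite(f'pics/{n}.png',cv2.resize(arm.read_camera(n),(800,600),interpolation=cv2.INTER_CUBIC));i=arm.camera_info(n);print(n,i)
E
```

```text
0.0 [ 0.12416296 -0.50970388  0.24304368] [-3.11768326e+00 -3.73966648e-01 -7.98274202e-05] [-0.26026164  0.5616551   0.36049869] 0.09169168829610536 0.017
scene {'intrinsics': array([[420.81761621,   0.        , 250.97558654],
       [  0.        , 420.81761621, 194.24768449],
       [  0.        ,   0.        ,   1.        ]]), 'R': array([[-0.42093774,  0.90687558,  0.01970025],
       [ 0.60193059,  0.29550923, -0.74185839],
       [-0.67859486, -0.30041801, -0.67026714]]), 't': array([ 0.22248843, -0.22601792,  1.52217129])}
top {'intrinsics': array([[421.80284927,   0.        , 256.23946292],
       [  0.        , 421.80284927, 188.74377912],
       [  0.        ,   0.        ,   1.        ]]), 'R': array([[ 0.11647867, -0.99318862, -0.00301359],
       [-0.97136017, -0.11328493, -0.20886823],
       [ 0.20710415,  0.02725597, -0.97793915]]), 't': array([-0.03994972,  0.57067374,  1.24452221])}
```

View pics/top.png

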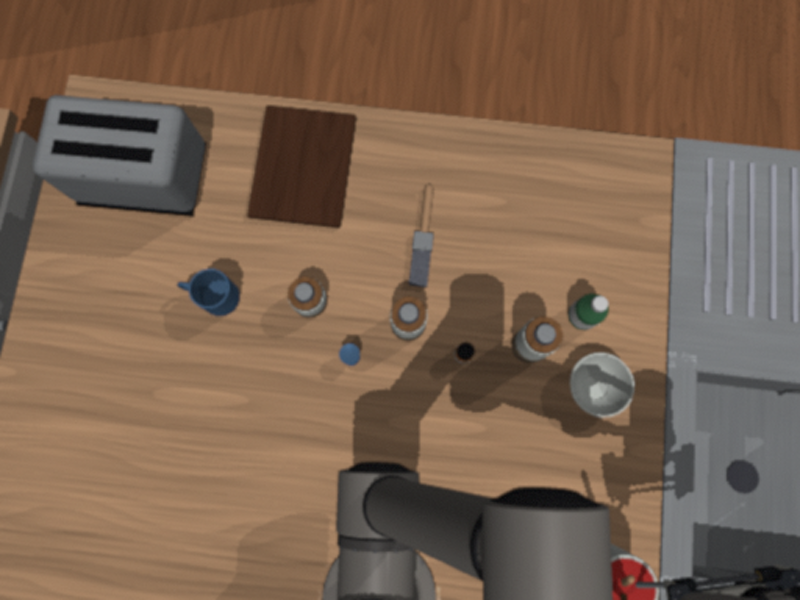

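View pics/scene.png

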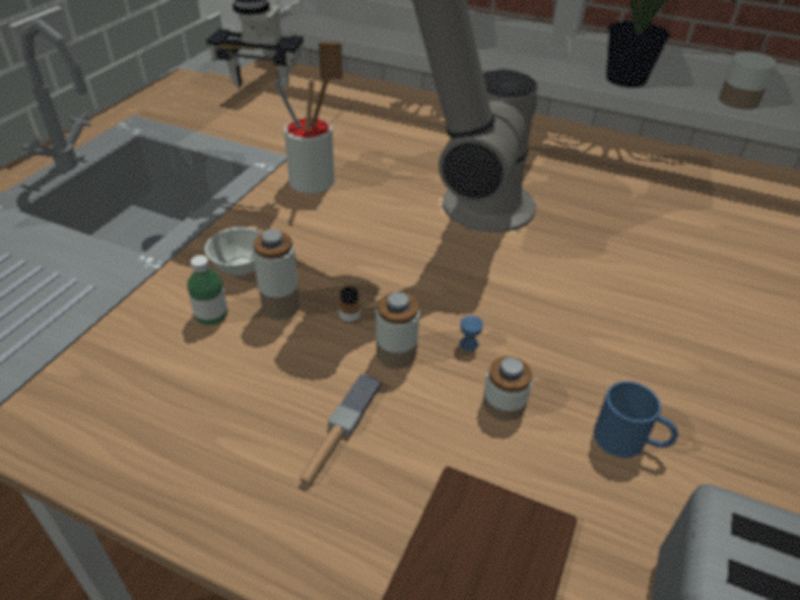

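The three buttons sit at about (545,334) tall, (409,313) middle and (304,292) short in the enlarged top view. I'll take closer crops of both views.

Run:
```python
from rig import arm
import cv2,numpy as np
S={'top':[(349,214),(262,200),(195,187)],'scene':[(174,152),(255,192),(327,235)]}
rows=[]
for n in S:
    im=arm.read_camera(n);r=[]
    for u,v in S[n]:
        c=cv2.resize(im[v-15:v+15,u-15:u+15],(260,260),interpolation=cv2.INTER_NEAREST)
        for k in range(0,30,5): cv2.putText(c,str(u-15+k),(int(k*260/30),9),0,.3,(0,0,255),1);cv2.putText(c,str(v-15+k),(0,int(k*260/30)+9),0,.3,(0,255,255),1);cv2.line(c,(int(k*260/30),0),(int(k*260/30),260),(0,0,255),1);cv2.line(c,(0,int(k*260/30)),(260,int(k*260/30)),(0,255,255),1)
        r.append(c)
    rows.append(np.hstack(r))
cv2.imwrite('pics/c.png',np.vstack(rows))
```

```text
(no output)
```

View pics/c.png

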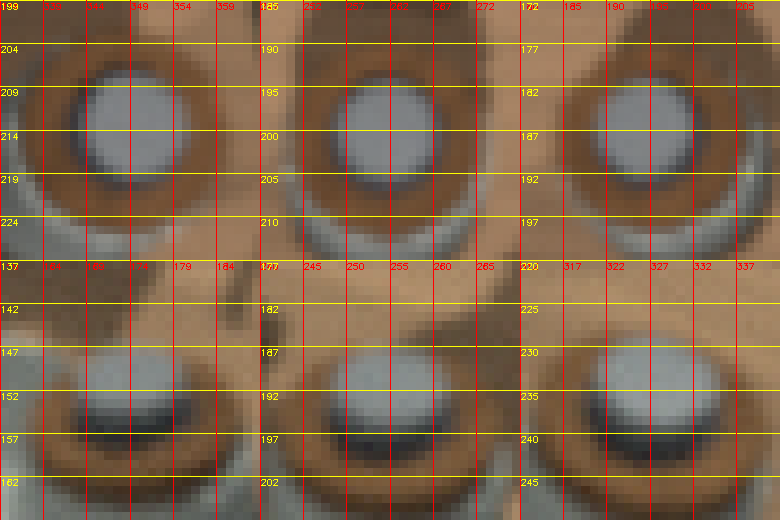

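```bash
cat > h.py <<'E'
from rig import arm
import numpy as np
from scipy.spatial.transform import Rotation as Ro
P={'top':[(349.2,213),(260.9,199.8),(193.9,186.7)],'scene':[(173.8,150.3),(254.5,191),(327.3,233.3)]}
Z=[.170,.133,.095]
def loc(n,k):
    i=arm.camera_info(n);R,t=i['R'],i['t'];d=R.T@np.linalg.inv(i['intrinsics'])@[*P[n][k],1];c=-R.T@t
    return (c+d*(Z[k]-c[2])/d[2])[:2]
def go(x,y,z): # tool-frame mm to put TCP there
    o=arm.observe();R=Ro.from_rotvec(o['tool_rot']);return (R.inv().apply(np.array([x,y,z])-o['tool_pos'])*1e3).round(1)
E
python3 - <<'E'
from h import *
for k in range(3): print(loc('top',k),loc('scene',k))
o=arm.observe();print(o['time'],Ro.from_rotvec(o['tool_rot']).as_matrix().round(4))
for k in range(3):
    m=(loc('top',k)+loc('scene',k))/2;print(m,np.hypot(*m),go(*m,.24))
E
```

```text
[ 0.50950075 -0.24220522] [ 0.50727233 -0.24353434]
[0.52503257 0.00733717] [0.52333169 0.00462842]
[0.5485756  0.21296182] [0.54676712 0.21118967]
0.2 [[ 9.716e-01  2.365e-01 -1.000e-04]
 [ 2.365e-01 -9.716e-01  9.000e-04]
 [ 1.000e-04 -9.000e-04 -1.000e+00]]
[ 0.50838654 -0.24286978] 0.5634204517204286 [ 436.4 -168.6    3.5]
[0.52418213 0.0059828 ] 0.5242162692010303 [ 510.7 -406.6    3.7]
[0.54767136 0.21207574] 0.5872989362164364 [ 582.2 -601.3    3.9]
```

Call:
{"op": "apply_moves", "data": {"series": [[30,-11,0,0,0,0],[50,-19,0,0,0,0],[50,-19,0,0,0,0],[50,-19,0,0,0,0],[50,-19,0,0,0,0],[50,-19,0,0,0,0],[50,-19,0,0,0,0],[50,-19,0,0,0,0]], "gripper": -1}}

```text
time: 1.2
tool_pos: [0.4607, -0.2791, 0.2437]
tool_rot: [3.119, 0.374, -0.0]
contact_force: [0.9, -0.9, 0.2]
grip_width: 0.0166
grip_force: 0.0
```

Call:
{"op": "apply_moves", "data": {"series": [[30,-12,0,0,0,0],[20,-9,0,0,0,0],[6,-4,0,0,0,0],[0,0,0,0,0,0],[0,0,0,0,0,0]]}}

```text
time: 1.82
tool_pos: [0.5072, -0.2434, 0.2437]
tool_rot: [3.119, 0.373, -0.001]
contact_force: [0.4, -0.4, -0.1]
grip_width: 0.0004
grip_force: 0.0
```

Run:
```python
from h import *
import cv2
o=arm.observe();print(o)
m=(loc('top',0)+loc('scene',0))/2;print(go(*m,.170+.017))
a=arm.read_camera('wrist');b=arm.read_camera('scene')
cv2.imwrite('pics/w1.png',np.hstack([cv2.resize(a,(400,300)),cv2.resize(b[60:260,80:347],(400,300))]))
i=arm.camera_info('wrist');print(i)
```

```text
{'time': 1.825, 'joints': array([-5.83465001e-01,  4.11248033e-01,  1.41829953e+00, -3.65522431e-04,
        1.31223219e+00,  7.49521713e-01]), 'qvel': array([-0.00332154, -0.00086875,  0.0004956 ,  0.00134447,  0.00123648,
        0.00196253]), 'joint_torque': array([ 3.88126876e-01, -4.70227683e+01, -2.49006951e+01,  1.03679309e-01,
       -2.83151987e-02, -1.96077359e-03]), 'tool_pos': array([ 0.50718463, -0.24339094,  0.24373177]), 'tool_rot': array([ 3.11924505e+00,  3.72799010e-01, -5.82887936e-04]), 'contact_force': array([ 0.40132696, -0.38403839, -0.08898888]), 'wrist_torque': array([-0.0553878 , -0.03962279, -0.00146735]), 'grip_force': 0.0, 'grip_width': 0.0004048099052707569}
[ 1.3 -0.2 56.7]
{'intrinsics': array([[323.56628159,   0.        , 255.50075759],
       [  0.        , 323.56628159, 191.07995062],
       [  0.        ,   0.        ,   1.        ]]), 'T_tool_cam': array([[-1.06021132e-03, -9.63266379e-01, -2.68545638e-01,
         7.22858981e-02],
       [ 9.99999383e-01, -1.11011970e-03,  3.39991320e-05,
        -6.21158736e-04],
       [-3.30868023e-04, -2.68545436e-01,  9.63266962e-01,
        -1.40268698e-01],
       [ 0.00000000e+00,  0.00000000e+00,  0.00000000e+00,
         1.00000000e+00]])}
```

View pics/w1.png

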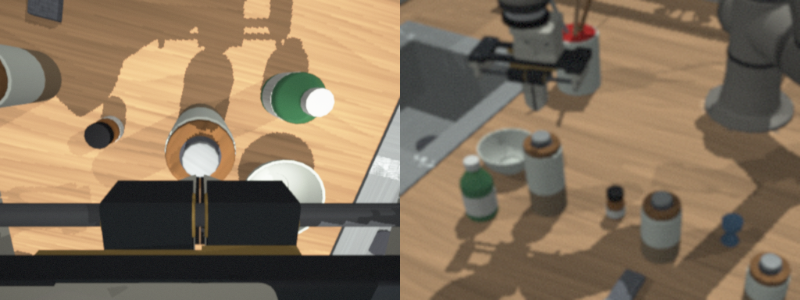

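The wrist view shows the button just ahead of the closed fingers, at about (200,158) in the half picture, 2 mm from the prediction. I'll nudge the tool 2 mm and descend.

Call:
{"op": "apply_moves", "data": {"series": [[2.5,0,15,0,0,0],[0,0,20,0,0,0],[0,0,10,0,0,0],[0,0,5,0,0,0],[0,0,3,0,0,0],[0,0,0,0,0,0]]}}

```text
time: 2.68
tool_pos: [0.5104, -0.2423, 0.1909]
tool_rot: [3.119, 0.374, 0.001]
contact_force: [-0.3, -0.3, -0.0]
grip_width: 0.0007
grip_force: 0.0
```

Call:
{"op": "apply_moves", "data": {"series": [[0,0,2,0,0,0],[0,0,2,0,0,0],[0,0,2,0,0,0],[0,0,2,0,0,0],[0,0,0,0,0,0]]}}

```text
time: 3.3
tool_pos: [0.5104, -0.2422, 0.1827]
tool_rot: [3.119, 0.374, 0.0]
contact_force: [-0.0, 0.2, 1.3]
grip_width: 0.0005
grip_force: 0.9
```

Call:
{"op": "apply_moves", "data": {"series": [[0,0,2,0,0,0],[0,0,2,0,0,0],[0,0,1.5,0,0,0],[0,0,0,0,0,0]]}}

```text
time: 3.8
tool_pos: [0.5104, -0.2422, 0.177]
tool_rot: [3.119, 0.374, 0.0]
contact_force: [0.6, -0.7, 0.5]
grip_width: 0.0005
grip_force: 0.8
```

Call:
{"op": "apply_moves", "data": {"series": [[0,0,1,0,0,0],[0,0,1,0,0,0],[0,0,0,0,0,0],[0,0,0,0,0,0]]}}

```text
time: 4.3
tool_pos: [0.5104, -0.2423, 0.1757]
tool_rot: [3.119, 0.374, 0.001]
contact_force: [-0.6, 0.4, 4.9]
grip_width: 0.0007
grip_force: 2.7
```

Force rose to 4.9 N at the stop, so the tall button is down. I'll lift and measure the way to the middle one.

Call:
{"op": "apply_moves", "data": {"series": [[0,0,-5,0,0,0],[0,0,-25,0,0,0],[0,0,-30,0,0,0],[0,0,0,0,0,0]]}}

```text
time: 4.8
tool_pos: [0.511, -0.2427, 0.2371]
tool_rot: [3.117, 0.374, 0.005]
contact_force: [0.9, 0.2, -0.2]
grip_width: 0.0003
grip_force: 0.0
```

Run:
```python
from h import *
print(arm.observe()['tool_pos'],go(.525,.0065,.212),go(.525,.0065,.150))
```

```text
[ 0.51100652 -0.24265399  0.2371343 ] [  72.5 -238.8   24.6] [  72.3 -239.    86.6]
```

Call:
{"op": "apply_moves", "data": {"series": [[9,-30,0,0,0,0],[15,-50,0,0,0,0],[15,-50,0,0,0,0],[15,-50,0,0,0,0],[12,-40,0,0,0,0],[6,-19,0,0,0,0],[0,0,0,0,0,0],[0,0,0,0,0,0]]}}

```text
time: 5.8
tool_pos: [0.5234, 0.0063, 0.2345]
tool_rot: [3.119, 0.374, -0.002]
contact_force: [0.5, 0.7, 0.2]
grip_width: 0.0003
grip_force: 0.0
```

Run:
```python
from h import *
import cv2
print(arm.observe()['tool_pos'],go(.525,.0065,.150))
a=arm.read_camera('wrist');b=arm.read_camera('scene')
cv2.imwrite('pics/w2.png',np.hstack([cv2.resize(a[120:300,136:376],(400,300)),cv2.resize(b[100:280,130:370],(400,300))]))
```

```text
[0.52340695 0.00634567 0.23449297] [ 1.7  0.2 84.5]
```

View pics/w2.png

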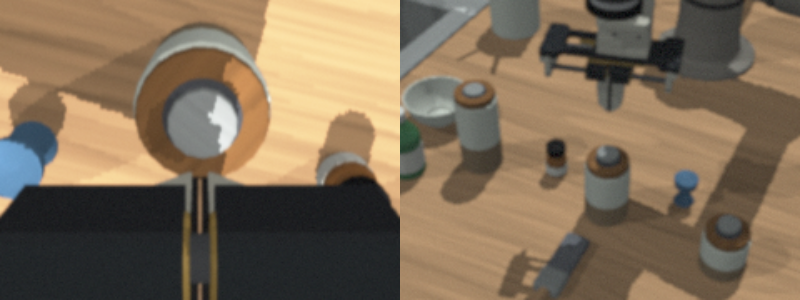

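The tall button is visibly down. The middle button is centred under the tool's line at about (202,120) in the left half, about 3 mm ahead of the fingers.

Call:
{"op": "apply_moves", "data": {"series": [[2.5,0,20,0,0,0],[0,0,30,0,0,0],[0,0,18,0,0,0],[0,0,8,0,0,0],[0,0,4,0,0,0],[0,0,2,0,0,0],[0,0,2,0,0,0],[0,0,0,0,0,0]]}}

```text
time: 6.9
tool_pos: [0.5262, 0.0077, 0.1514]
tool_rot: [3.119, 0.374, 0.001]
contact_force: [-0.4, -0.3, 1.0]
grip_width: 0.0001
grip_force: 0.0
```

Call:
{"op": "apply_moves", "data": {"series": [[0,0,2,0,0,0],[0,0,2,0,0,0],[0,0,2,0,0,0],[0,0,2,0,0,0],[0,0,1,0,0,0],[0,0,0,0,0,0]]}}

```text
time: 7.65
tool_pos: [0.5263, 0.0076, 0.1422]
tool_rot: [3.119, 0.374, 0.0]
contact_force: [1.6, 1.2, 0.8]
grip_width: 0.0002
grip_force: 0.9
```

Call:
{"op": "apply_moves", "data": {"series": [[0,0,1,0,0,0],[0,0,1,0,0,0],[0,0,0,0,0,0],[0,0,0,0,0,0]]}}

```text
time: 8.15
tool_pos: [0.5262, 0.0076, 0.1402]
tool_rot: [3.119, 0.374, 0.0]
contact_force: [0.4, -0.1, 1.6]
grip_width: 0.0002
grip_force: 0.9
```

Call:
{"op": "apply_moves", "data": {"series": [[0,0,1,0,0,0],[0,0,0.7,0,0,0],[0,0,0,0,0,0],[0,0,0,0,0,0]]}}

```text
time: 8.65
tool_pos: [0.5262, 0.0076, 0.1388]
tool_rot: [3.119, 0.374, 0.001]
contact_force: [0.5, 0.1, 5.2]
grip_width: 0.0002
grip_force: 2.5
```

Call:
{"op": "apply_moves", "data": {"series": [[0,0,-5,0,0,0],[0,0,-25,0,0,0],[0,0,-40,0,0,0],[0,0,0,0,0,0]]}}

```text
time: 9.15
tool_pos: [0.5272, 0.0075, 0.211]
tool_rot: [3.118, 0.374, 0.007]
contact_force: [0.6, -0.3, 0.1]
grip_width: 0.0002
grip_force: 0.0
```

Run:
```python
from h import *
print(arm.observe()['tool_pos'],go(.5485,.2125,.200))
```

```text
[0.52716997 0.00746324 0.21103523] [  69.2 -194.2   11. ]
```

The middle button reached its stop at 5.2 N. Now the short one.

Call:
{"op": "apply_moves", "data": {"series": [[10,-28,0,0,0,0],[17,-48,0,0,0,0],[17,-48,0,0,0,0],[14,-40,0,0,0,0],[8,-22,0,0,0,0],[3,-8,0,0,0,0],[0,0,0,0,0,0],[0,0,0,0,0,0]]}}

```text
time: 10.15
tool_pos: [0.5472, 0.2114, 0.2082]
tool_rot: [3.119, 0.373, -0.001]
contact_force: [-0.5, 0.1, -0.1]
grip_width: 0.0006
grip_force: 0.0
```

Run:
```python
from h import *
import cv2
print(arm.observe()['tool_pos'],go(.5485,.2125,.112))
a=arm.read_camera('wrist');b=arm.read_camera('scene')
cv2.imwrite('pics/w3.png',np.hstack([cv2.resize(a[120:300,136:376],(400,300)),cv2.resize(b[120:300,170:410],(400,300))]))
```

```text
[0.54719791 0.21137866 0.20820132] [ 1.6 -0.8 96.2]
```

View pics/w3.png

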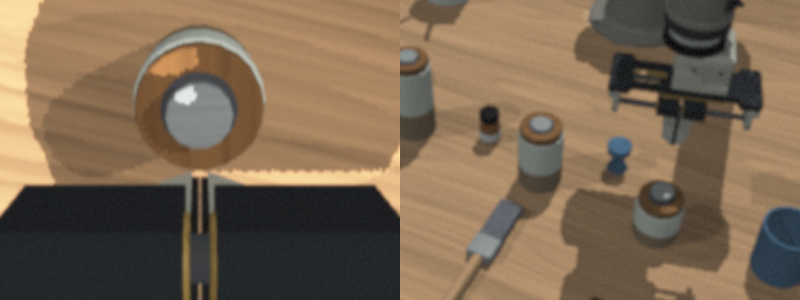

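The tall and middle buttons are down. The short button is at (199,115) in the left half, aligned, so I'll nudge about 2.5 mm and press.

Call:
{"op": "apply_moves", "data": {"series": [[2.5,-0.5,25,0,0,0],[0,0,35,0,0,0],[0,0,20,0,0,0],[0,0,9,0,0,0],[0,0,4,0,0,0],[0,0,2,0,0,0],[0,0,2,0,0,0],[0,0,0,0,0,0]]}}

```text
time: 11.25
tool_pos: [0.5498, 0.2136, 0.1119]
tool_rot: [3.119, 0.374, 0.001]
contact_force: [0.4, -0.0, -0.2]
grip_width: 0.0005
grip_force: 0.1
```

Call:
{"op": "apply_moves", "data": {"series": [[0,0,2,0,0,0],[0,0,2,0,0,0],[0,0,2,0,0,0],[0,0,2,0,0,0],[0,0,1,0,0,0],[0,0,0,0,0,0]]}}

```text
time: 12.0
tool_pos: [0.5498, 0.2136, 0.1025]
tool_rot: [-3.119, -0.374, -0.001]
contact_force: [0.4, 0.9, 1.0]
grip_width: 0.0005
grip_force: 0.9
```

Call:
{"op": "apply_moves", "data": {"series": [[0,0,1,0,0,0],[0,0,1,0,0,0],[0,0,0,0,0,0],[0,0,0,0,0,0]]}}

```text
time: 12.5
tool_pos: [0.5498, 0.2136, 0.1008]
tool_rot: [-3.119, -0.374, -0.001]
contact_force: [1.1, 0.4, 4.8]
grip_width: 0.0
grip_force: 2.4
```

Call:
{"op": "apply_moves", "data": {"series": [[0,0,-5,0,0,0],[0,0,-25,0,0,0],[0,0,-50,0,0,0],[0,0,-30,0,0,0],[0,0,0,0,0,0],[0,0,0,0,0,0]]}}

```text
time: 13.25
tool_pos: [0.5487, 0.2133, 0.2091]
tool_rot: [3.119, 0.374, -0.005]
contact_force: [-0.4, 0.3, -0.4]
grip_width: 0.0002
grip_force: 0.0
```

Run:
```python
from h import *
import cv2
cv2.imwrite('pics/e.png',cv2.resize(arm.read_camera('scene')[120:300,130:370],(800,600)))
```

```text
(no output)
```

View pics/e.png

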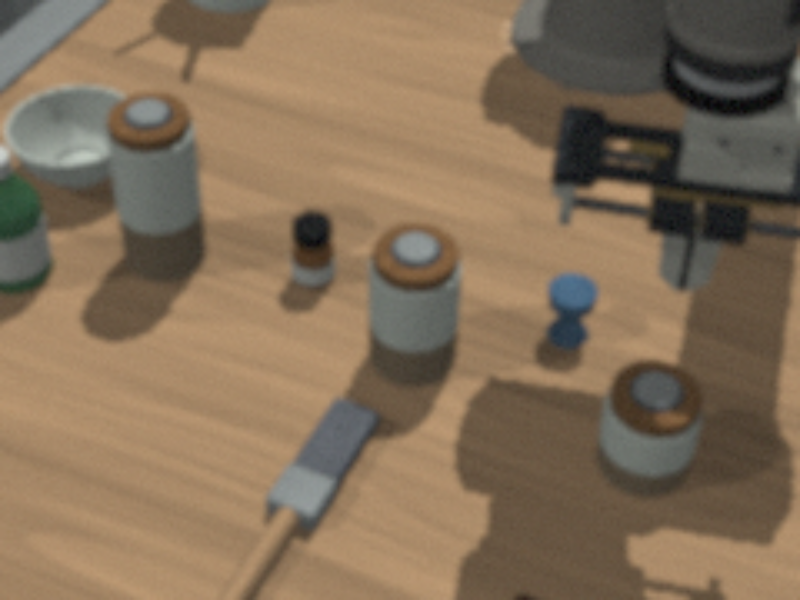

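All three buttons are down, at (150,112), (416,247) and (657,390), and the canisters are upright and in place.

```bash
python3 -c "
from rig import arm
print(arm.job_done())"
```

```text
the job is handed in; nothing more can be done
None
```

I pressed the tall, middle and short vent buttons down to their stops in that order, at about 5 N each; the last picture showed the canisters upright and in place, and the job is handed in (no verdict returned).

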